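# Sort two grinder lids, twist the bayonet lid to the half mark and hold

### The job

The two look-alike bayonet lids have been mixed up. First close the white storage jar with the smaller lid, lying flat on the jar, and let go of it. Then put the larger lid fully down into the grinder with its lugs through the two notches, twist it clockwise (seen from above) against the spring to the white mark, half way to the lock at the red mark, never as far as the lock, and finish still gripping it and holding it there, because it springs back when let go. Leave the jar where it stands and do not disturb the other things on the worktop.

Things in the scene. Friction and masses are not known exactly. Their poses are not given: they have to be found in the camera images.
- lid_large: Larger lid, for the grinder, black with orange grip bar, grey plug, about 110 g. Origin: centre of the plug's underside (on the worktop at the start), z up. Round plug 18 mm high, flange over it z 18 to 24 mm; two lugs at the plug's foot along its +x and -x, 10 mm wide, z 0 to 7 mm; same after half a turn. Diameters: flange 76 mm, plug 52 mm, 68 mm over the lugs.
- lid_large_grip (a point): Centre of that lid's upright grip bar: 36 mm above the lid's origin. Bar on top of the flange, 44 mm long along the lid's x (in line with the lugs), 12 mm wide (y: pinch it across this), z 23 to 48 mm over the lid's origin; white ticks on the flange at its ends.
- lid_small: Smaller lid, for the jar, same look, about 80 g; starts swap the two. Origin: centre of the plug's underside (on the worktop at the start), z up. Round plug 18 mm high, flange over it z 18 to 24 mm; two lugs at the plug's foot along its +x and -x, 10 mm wide, z 0 to 7 mm; same after half a turn. Diameters: flange 62 mm, plug 36 mm, 48 mm over the lugs.
- lid_small_grip (a point): Centre of that lid's upright grip bar: 36 mm above the lid's origin. Bar on top of the flange, 44 mm long along the lid's x (in line with the lugs), 12 mm wide (y: pinch it across this), z 23 to 48 mm over the lid's origin; white ticks on the flange at its ends.
- jar: White open round jar, loose, 450 g, outer diameter 65 mm, bore 53 mm, 85 mm high. Origin: centre of its underside, z up. Seated, the small lid's flange lies on the rim, lid origin 67 mm above the jar's origin; any yaw will do.
- grinder: Black cordless grinder with a dark steel mouth ring, fixed to the worktop, diameter 112 mm at the foot, 100 mm at the top, 110 mm high. Origin: centre of its underside, z up. On the ring: yellow ticks at the notches on its +x and -x sides, white marks 0.65 rad and red marks (lock) 1.2 rad clockwise of them, seen from above.
- grinder_mouth (a point): Centre of the mouth, level with the lip's top: hole of 56 mm diameter in a 7 mm thick lip, entry notches 17 mm wide out to 39 mm radius on the grinder's +x and -x. The large lid goes straight down, bar and lugs along the grinder's x (either way round), till its flange lies on the lip: lid origin 92 mm above the grinder's. Lugs then turn under the lip.
- twist_ring (a joint): Sprung ring in the grinder's mouth; orange dogs 15 mm apart take the 10 mm lugs (lid turns about 0.08 rad before the ring follows). Rad: 0 at rest, gaps under the notches; grows as the lid is turned clockwise from above; half way 0.6; end stop 1.2, locked from 1.0. Spring of 0.15 N m/rad back to 0.
- spice_jar: Bystander: spice jar with a dark red cap, diameter 45 mm, 106 mm high; origin under its centre.
- tuna_tin: Bystander: flat round tin, diameter 86 mm, 40 mm high; origin under its centre.
- beaker: Bystander: blue plastic beaker, diameter 72 mm, 98 mm high; origin under its centre.

How it is judged:
On the way, in this order (a step that is already met when the one before it is completed fails the run):
1. the smaller lid lies flat on the jar and has been let go (z of lid_small in the frame of jar below 0.071 m and horizontal distance between lid_small and jar below 0.006 m and angle between each of lid_small, jar's own z axis and vertical below 0.09 rad and contact force between the fingers and lid_small below 0.1 N), for 0.2 s.
2. the larger lid is fully down in the grinder, not yet twisted (z of lid_large in the frame of grinder below 0.0955 m and horizontal distance between lid_large and grinder below 0.005 m and angle between lid_large's own z axis and vertical below 0.07 rad and value of joint twist_ring below 0.3 rad), for 0.1 s.
At the end, for the whole second after the job is handed in: Large lid down in the grinder (origin under 95.5 mm above its, 5 mm off axis, tilt 0.07 rad), still, fingers on it over 2 N, ring 0.45 to 0.75 rad; small lid at rest on the upright jar (origin under 71 mm above its, 6 mm off axis, both tilts under 0.09 rad), let go (all of step 1 and z of lid_large in the frame of grinder below 0.0955 m and horizontal distance between lid_large and grinder below 0.005 m and angle between lid_large's own z axis and vertical below 0.07 rad and value of joint twist_ring between 0.45 and 0.75 rad and contact force between the fingers and lid_large above 2 N and linear speed of each of lid_small, lid_large below 0.02 m/s); the arm keeps its last pose, push and grip.
It fails at once if the lid is twisted into the lock (ring at 1.0 rad or more) (value of joint twist_ring above 1 rad).
It fails at once if the jar is pushed more than 50 mm (distance of jar from where it was at the start of the episode above 0.05 m).
It fails at once if a bystander (spice jar, tin, beaker) is moved more than 30 mm (distance of any of spice_jar, tuna_tin, beaker from where it was at the start of the episode above 0.03 m).
It also fails if it takes over 58 s, if anything falls off the work surface, if the arm or the gripper's body presses on something with over 40 N, if the wrist force passes 120 N, or if a joint passes its speed limit or range.

### The arm

A 7-joint arm with a two-finger parallel gripper is mounted at the origin on a cart in front of the work surface, level with it; the furniture and walls round the work are solid. World frame = base frame: x ahead of the robot, y to its left, z up, the work surface at z = 0. Lengths are in m, angles in rad, forces in N, time in s.
With the tool pointing down it reaches from about 0.425 to 0.925 m from the base axis. Payload 6.8 kg.
Tool frame: the origin (TCP) lies at the very end of the fingers, on their centre line; the grasp point (between the pads) lies 19 mm behind it; z points along the fingers, y is the line along which they close (so a half turn about z gives the same grasp; the last joint's range is limited). The gripper opens to 85 mm and grips with 20 to 120 N. Pads are 22 mm wide; open, the fingers measure 114 mm over their backs; the gripper's body (76 mm by 85 mm) begins 54 mm behind the grasp point. The pads swing forward as they close: fully open they stand 13 mm farther back than shut.
Start: joints at [1.236, 0.477, 0.022, 1.555, -0.011, 1.109, -0.083], TCP at [0.152, -0.658, 0.231] pointing down, gripper open.
Joint ranges: [-2.96, 2.96], [-0.34, 2.1], [-1.41, 1.46], [0.24, 2.44], [-1.37, 4.51], [0.17, 1.92], [-2.96, 2.96]. Speed limits (rad/s): [2.39, 2.39, 3.14, 3.14, 3.14, 3.14, 3.14].

### API

Orientations are given as a rotation vector (axis times angle).
In Python, from cell import robot gives the robot as it stands.
- The arm moves only by the tool send_rows, never from a script. Its argument "targets" is a list of rows, each a list of 5 numbers: the shift along the tool's x, y, z in units of 40 mm (1.0 is 40 mm), then the turn about the tool's z in units of 5 degrees (1.0 is 5 degrees), then the opening, from 0 (shut) to 1 (fully open). In form: [[x, y, z, twist, hand], ...]. A call has 1 to 5 rows; each row shifts and turns the commanded pose from where the row before left it, along the tool's axes as they then stand; what a row does not reach is not made up. A row lasts 1/12 s, in which the tool goes at most 41.7 mm and 7.16 degrees, less where a joint would pass 70% of its speed; a pose out of reach is approached as far as the arm can. A call is refused whole if a number of a shift passes 1 or a number of a turn 1, either way. A call with a gripper value outside its range is refused whole. The fingers move at their own pace and stop on an object; the grip force is fixed at half the most. Time passes only in rows, so rows that do not move let the fingers close. It gives the time, the measured TCP pose, the force, the opening and the grip force at its end, in the units of the state.
- robot.sense(): the state, without advancing time (a new reading comes with each control period).
- robot.camera(name): name is "scene" or "top"; returns a dict with "image" (384x512x3 uint8, blue, green, red), "z_map" (384x512 float32, m along the optical axis (not along the pixel's ray), 0 where there is no reading), "vfov" (degrees; the focal length in pixels is half the picture's height over the tangent of half this angle, whatever the lens; pixels are square), "cx", "cy" (the principal point, pixels), "T" (4x4, takes a point from camera to world coordinates). Camera axes: x right, y up, looking along -z (the intrinsics and any distortion apply to the point x, -y, -z); pixel columns grow to the right and rows downward; lengths in m; the calibration is good to about 2 mm. A picture is of the moment at which its call begins.
- robot.close_job(): hands the job in; it is judged then, once.
Trained networks look in the newest picture that a camera, given by its name, has taken for a name from the list of things; names that differ only in an ending like _2 or _b are one class to them, and where a whole thing is asked for, a point or a joint stands for the part that bears it (a point fixed in the world has none). Each returns a list of dicts, best first, with "score" (0 to 1); they miss things now and then, are a little off and sometimes report something else, mostly with a low value. They report only what shows in the picture. A call takes as long as a camera call.
- robot.look_for(camera, query): "point" ([column, row] in pixels, amid what is visible of it).
The state is a dict: "time": time; "joint_pos": joint angles; "joint_vel": joint speeds; "tau": joint torques, N m; "eef_pos": TCP position; "tcp_rot": TCP orientation; "ft_force": force on the tool from outside, world axes, zero at the start; "ft_torque": the same for the moment, N m; "gripper_width": finger opening in m; "finger_force": force on a finger pad.
Only numpy, scipy, OpenCV 4.12 (cv2) and the standard library are available. Lean on these libraries where they do the work, as an engineer would, in place of code of your own. Each camera call takes 0.05 s, during which the arm holds its last target. There are 200 camera calls.

## Working session

There is one attempt and no reset: what is moved stays moved. The work goes in short steps, Python scripts to look and compute and a tool call to move; the robot and the scene stay as the last step left them, time stands still between calls to the robot, and variables do not carry over. Pictures are saved under pics/ and viewed, at most 10 in all, crops included, and the job is handed in when it is done.

Besides the shell and the picture viewer there is one more tool, called as name(argument=value, ...) on one line, values as JSON. send_rows: Moves the arm, as the interface text tells. Its arguments: {"type":"object","properties":{"targets":{"type":"array","items":{"type":"array","items":{"type":"number"}}}},"required":["targets"]}

```bash
mkdir -p pics; ls; cat > h.py <<'E'
import numpy as np, cv2
from cell import robot
def cam(n):
    c=robot.camera(n); c['f']=c['image'].shape[0]/2/np.tan(np.radians(c['vfov'])/2); return c
def cloud(c):
    z=c['z_map']; v,u=np.mgrid[:z.shape[0],:z.shape[1]]
    P=np.stack([(u-c['cx'])/c['f']*z,-(v-c['cy'])/c['f']*z,-z,np.ones_like(z)],-1)
    W=(P@c['T'].T)[...,:3]; W[z==0]=np.nan; return W
E
python3 - <<'E'
from h import *
print({k:(np.round(v,3).tolist() if not isinstance(v,(int,str)) else v) for k,v in robot.sense().items()})
for n in ['scene','top']:
    c=cam(n); cv2.imwrite(f'pics/{n}0.png',c['image']); W=cloud(c)
    print(n,c['vfov'],c['cx'],c['cy'],c['f'],[k for k in c],np.round(c['T'],3).tolist())
    for q in ['lid_large','lid_small','lid_large_grip','lid_small_grip','jar','grinder','grinder_mouth','spice_jar','tuna_tin','beaker']:
        for r in robot.look_for(n,q)[:3]:
            u,v=map(int,r['point']); print(q,round(r['score'],2),u,v,np.round(W[v,u],3))
E
```

```text
pics
{'time': 0.0, 'joint_pos': [1.236, 0.478, 0.022, 1.556, -0.011, 1.109, -0.083], 'joint_vel': [-0.002, -0.002, -0.001, 0.0, 0.0, -0.001, -0.0], 'tau': [-0.001, -59.645, 1.608, -28.12, 0.013, 0.009, -0.0], 'eef_pos': [0.152, -0.657, 0.23], 'tcp_rot': [-3.12, -0.355, 0.001], 'ft_force': [0.639, 0.498, -0.99], 'ft_torque': [0.013, 0.027, 0.05], 'finger_force': 0.0, 'gripper_width': 0.085}
scene 52.257484570212064 257.8809948530926 192.27113010094507 391.4236314515137 ['image', 'z_map', 'vfov', 'cx', 'cy', 'T', 'f'] [[-0.551, 0.603, -0.577, -0.002], [-0.834, -0.388, 0.392, 0.336], [0.012, 0.697, 0.717, 0.811], [0.0, 0.0, 0.0, 1.0]]
lid_large 0.73 344 182 [ 0.531 -0.326  0.025]
lid_small 0.89 320 205 [ 0.497 -0.208  0.027]
lid_large_grip 0.57 349 187 [ 0.502 -0.316  0.033]
lid_large_grip 0.47 274 168 [ 0.677 -0.181  0.038]
lid_small_grip 0.54 319 206 [ 0.499 -0.207  0.022]
lid_small_grip 0.51 241 250 [0.436 0.081 0.11 ]
jar 0.69 193 299 [0.442 0.206 0.009]
grinder 0.78 241 250 [0.436 0.081 0.11 ]
grinder 0.65 176 199 [0.671 0.128 0.089]
grinder_mouth 0.75 243 252 [0.427 0.081 0.112]
s
[... 320 characters left out ...]
-0.012, 0.134, 0.991, 1.061], [0.0, 0.0, 0.0, 1.0]]
lid_large 0.86 366 210 [ 0.521 -0.328  0.047]
lid_large 0.48 160 244 [0.427 0.222 0.007]
lid_small 0.57 325 221 [ 0.491 -0.22   0.046]
lid_small 0.46 161 246 [0.421 0.22  0.004]
lid_large_grip 0.84 362 209 [nan nan nan]
lid_small_grip 0.81 324 221 [ 0.491 -0.217  0.048]
lid_small_grip 0.16 364 208 [ 0.529 -0.328  0.025]
jar 0.73 219 230 [0.463 0.052 0.09 ]
jar 0.57 159 247 [0.419 0.225 0.005]
jar 0.49 218 229 [0.465 0.055 0.089]
grinder 0.67 219 230 [0.463 0.052 0.09 ]
grinder_mouth 0.91 220 227 [0.47 0.05 0.09]
spice_jar 0.84 196 144 [0.68  0.115 0.104]
tuna_tin 0.67 316 149 [ 0.687 -0.199  0.036]
beaker 0.94 358 158 [ 0.672 -0.321  0.001]
```

```bash
python3 -c "
import cv2,numpy as np
a=cv2.imread('pics/scene0.png');b=cv2.imread('pics/top0.png')
cv2.imwrite('pics/top0b.png',cv2.resize(b,(800,600),interpolation=cv2.INTER_CUBIC))"
```

```text
(no output)
```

View pics/top0b.png

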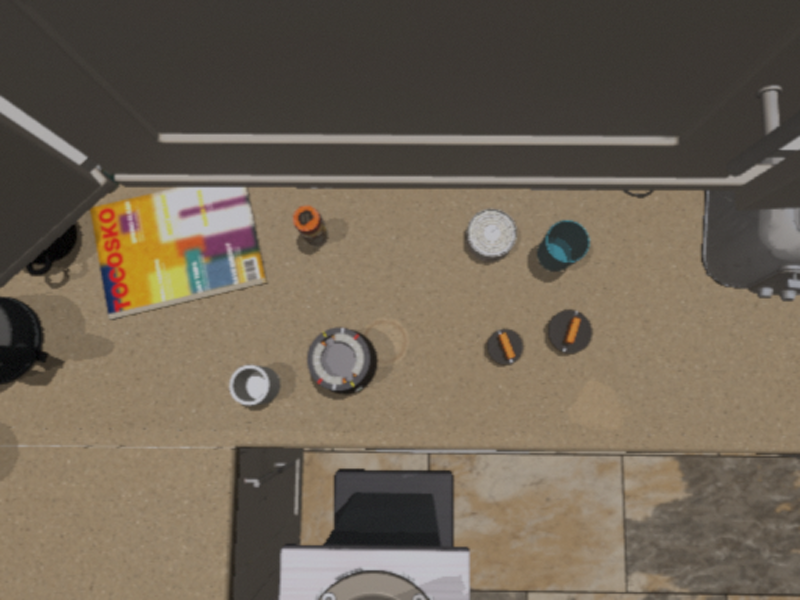

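View pics/scene0.png

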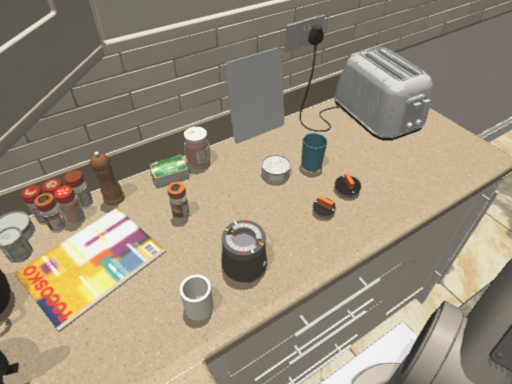

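The top view shows the small lid at (504,347), the large lid at (569,333), the grinder at (342,361) and the jar at (252,386), in 800x600 pixels. The scene view agrees with this. Next I rectify each object onto its known top plane and measure it.

```bash
cat >> h.py <<'E'
def rect(c,h,ctr,half=0.07,s=0.0005):
    n=int(2*half/s); K=np.array([[c['f'],0,c['cx']],[0,c['f'],c['cy']],[0,0,1]])
    Ti=np.linalg.inv(c['T']); R=np.diag([1,-1,-1])@Ti[:3,:3]; t=np.diag([1,-1,-1])@Ti[:3,3]
    # out px (i,j): x=ctr0+half-j*s (up = +x), y=ctr1+half-i*s (left=+y)
    A=np.array([[0,-s,ctr[0]+half],[-s,0,ctr[1]+half],[0,0,h],[0,0,1]])
    H=K@np.hstack([R,t[:,None]])@A
    return cv2.warpPerspective(c['image'],H,(n,n),flags=cv2.INTER_CUBIC|cv2.WARP_INVERSE_MAP)
def w2px(c,p):
    q=np.linalg.inv(c['T'])@np.append(p,1); return c['cx']-c['f']*q[0]/q[2], c['cy']+c['f']*q[1]/q[2]
E
python3 - <<'E'
from h import *
from scipy.optimize import least_squares
ims=[]
for n in ['top','scene']:
    c=cam(n); W=cloud(c); hsv=cv2.cvtColor(c['image'],cv2.COLOR_BGR2HSV)
    for nm,h,lo,ctr in [('grinder',.11,.10,(.455,.055)),('jar',.085,.078,(.42,.222)),('large',.024,.015,(.528,-.325)),('small',.024,.015,(.495,-.215)),('tin',.04,.03,(.68,-.19)),('beaker',.098,.09,(.66,-.315)),('spice',.106,.1,(.68,.12))]:
        d=np.hypot(W[...,0]-ctr[0],W[...,1]-ctr[1]); m=(d<.07)&(abs(W[...,2]-h)<.008)
        p=W[m]
        if len(p)<5: print(n,nm,len(p));continue
        (x,y),r=cv2.minEnclosingCircle(p[:,:2].astype(np.float32))
        print(n,nm,len(p),'encl',np.round([x,y,r],4),'mean',np.round(p.mean(0),4))
    og=(hsv[...,0]>5)&(hsv[...,0]<22)&(hsv[...,1]>190)&(hsv[...,2]>110)
    for nm,ctr in [('large',(.525,-.325)),('small',(.495,-.215))]:
        m=og&(np.hypot(W[...,0]-ctr[0],W[...,1]-ctr[1])<.05); p=W[m]
        t=p[p[:,2]>.042]
        for P in (p,t):
            v=np.linalg.svd((P-P.mean(0))[:,:2])[2][0]; print(n,nm,len(P),np.round(P.mean(0),4),'ang',round(np.degrees(np.arctan2(v[1],v[0]))%180,1))
    ims.append(np.hstack([cv2.resize(rect(c,h,ctr),(200,200)) if 0 else rect(c,h,ctr)[:,:] for h,ctr in [(.11,(.455,.055)),(.085,(.42,.222)),(.048,(.528,-.325)),(.048,(.495,-.215))]]))
a=np.vstack(ims); print(a.shape)
cv2.imwrite('pics/rect.png',cv2.resize(a,(800,400)))
b=np.vstack([np.hstack([a[:280,:280],a[280:,:280]])]); cv2.imwrite('pics/gr.png',cv2.resize(b,(800,400)))
E
```

```text
top grinder 815 encl [0.463  0.0561 0.0501] mean [0.4626 0.0559 0.1092]
top jar 196 encl [0.4205 0.2011 0.0328] mean [0.4213 0.2014 0.0835]
top large 527 encl [ 0.5189 -0.3302  0.038 ] mean [ 0.5181 -0.329   0.0231]
top small 324 encl [ 0.4907 -0.2187  0.0309] mean [ 0.4907 -0.2179  0.0232]
top tin 767 encl [ 0.6876 -0.1959  0.0435] mean [ 0.688  -0.1961  0.0365]
top beaker 141 encl [ 0.6589 -0.3109  0.0366] mean [ 0.6597 -0.3126  0.0957]
top spice 232 encl [0.6909 0.1155 0.0219] mean [0.6904 0.1149 0.1057]
top large 0 [nan nan nan] ang 0.0
top large 0 [nan nan nan] ang 0.0
top small 0 [nan nan nan] ang 0.0
top small 0 [nan nan nan] ang 0.0
scene grinder 918 encl [0.4639 0.0595 0.0511] mean [0.4599 0.0613 0.1098]
scene jar 323 encl [0.421  0.2043 0.0329] mean [0.4195 0.205  0.0838]
scene large 326 encl [ 0.5179 -0.3264  0.0386] mean [ 0.5146 -0.3217  0.0248]
scene small 212 encl [ 0.4918 -0.2162  0.0325] mean [ 0.485  -0.2073  0.0248]
scene tin 490 encl [ 0.6879 -0.1927  0.0445] mean [ 0.6868 -0.1919  0.0378]
scene beaker 144 encl [ 0.6605 -0.3076  0.0392] mean [ 0.6598 -0.308   0.0954]
scene spice 208 encl [0.6914 0.1194 0.024 ] mean [0.6888 0.1188 0.1056]
scene large 1 [ 0.4974 -0.3234  0.0493] ang 0.0
scene large 1 [ 0.4974 -0.3234  0.0493] ang 0.0
scene small 0 [nan nan nan] ang 0.0
scene small 0 [nan nan nan] ang 0.0
(560, 1120, 3)<stdin>:17: RuntimeWarning: Mean of empty slice.
  ret = um.true_divide(
```

View pics/rect.png

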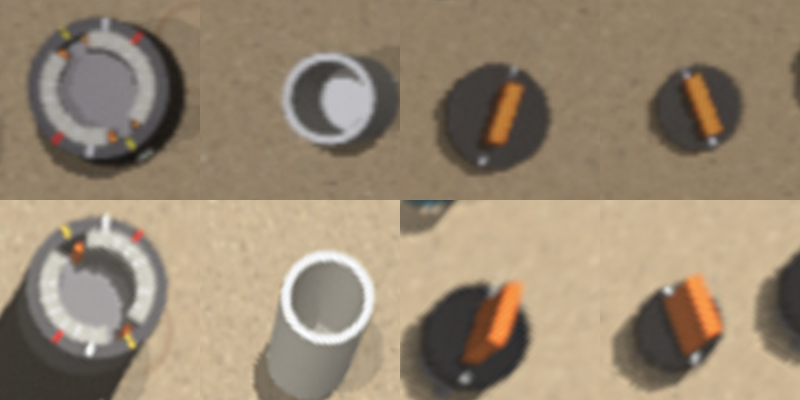

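View pics/gr.png

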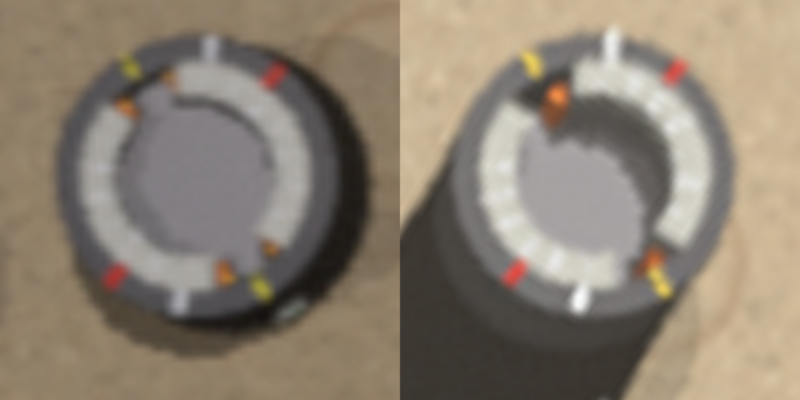

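Grinder centre is about (0.463, 0.056) with its notch axis at about 30.5°. I refine the bar angles and compute the first move.

```bash
cat >> h.py <<'E'
from scipy.spatial.transform import Rotation as Ro
def orange(im): 
    h=cv2.cvtColor(im,cv2.COLOR_BGR2HSV); return ((h[...,0]>4)&(h[...,0]<20)&(h[...,1]>150)&(h[...,2]>90)).astype(np.uint8)
def bar(c,ctr,h=.048,half=.07,s=.0005):
    im=rect(c,h,ctr,half,s); n,l,st,ce=cv2.connectedComponentsWithStats(orange(im))
    k=1+np.argmax(st[1:,4]); p=np.argwhere(l==k).astype(np.float32)
    w=np.c_[ctr[0]+half-p[:,0]*s, ctr[1]+half-p[:,1]*s]; (x,y),(a,b),_=r=cv2.minAreaRect((w*1e3).astype(np.float32))
    v=np.linalg.svd(w-w.mean(0),full_matrices=False)[2][0]
    return np.round([*w.mean(0),x/1e3,y/1e3,a,b,(np.degrees(np.arctan2(v[1],v[0]))+90)%180-90],4)
def go(x,y,z,phi):
    s=robot.sense(); R=Ro.from_rotvec(s['tcp_rot']).as_matrix(); d=R.T@(np.array([x,y,z])-s['eef_pos'])
    ph=np.degrees(np.arctan2(R[1,0],R[0,0])); t=-((phi-ph+180)%360-180)
    print('t',s['time'],'pos',np.round(s['eef_pos'],4),'phi',round(ph,2),'tool units xyz',np.round(d/.04,2),'twist',round(t/5,2),'zdir',np.round(R[:,2],3),'w',round(s['gripper_width'],4),'f',np.round(s['ft_force'],1),'ff',s['finger_force'])
E
python3 - <<'E'
from h import *
c=cam('top'); print('L',bar(c,(.518,-.33))); print('S',bar(c,(.491,-.218)))
c=cam('scene'); print('L',bar(c,(.518,-.33))); print('S',bar(c,(.491,-.218)))
go(.491,-.2175,.12,20)
E
```

```text
L [  0.5185  -0.328    0.5186  -0.328   14.2303  45.0625 -19.1602]
S [ 0.4912 -0.2168  0.4914 -0.2167 43.3635 14.2318 21.3725]
L [  0.5111  -0.3208   0.5116  -0.321   25.9298  62.1973 -30.4236]
S [ 0.4846 -0.2107  0.4854 -0.2104 47.5773 31.0158  8.6712]
t 1.3 pos [ 0.1518 -0.6577  0.2313] phi 12.99 tool units xyz [10.74 -8.82  2.78] twist -1.4 zdir [ 0.  0. -1.] w 0.0854 f [-0.3  0.5  0.3] ff 0.0
```

send_rows(targets=[[0, 0, 0, -0.8, 1], [0, 0, 0, -0.8, 1], [0.74, -0.45, 0, 0, 1], [0.74, -0.45, 0, 0, 1], [0.74, -0.45, 0, 0, 1]])

```text
time: 1.72
eef_pos: [0.2155, -0.5747, 0.2312]
tcp_rot: [3.089, 0.57, 0.0]
ft_force: [0.8, -0.1, -0.2]
gripper_width: 0.0848
finger_force: 0.0
```

send_rows(targets=[[0.74, -0.45, 0, 0, 1], [0.74, -0.45, 0, 0, 1], [0.74, -0.45, 0, 0, 1], [0.74, -0.45, 0, 0, 1], [0.74, -0.45, 0, 0, 1]])

```text
time: 2.13
eef_pos: [0.322, -0.4371, 0.2316]
tcp_rot: [3.089, 0.572, 0.0]
ft_force: [-0.5, -0.6, -0.0]
gripper_width: 0.0854
finger_force: 0.0
```

send_rows(targets=[[0.74, -0.45, 0, 0, 1], [0.74, -0.45, 0, 0, 1], [0.74, -0.45, 0.5, 0, 1], [0.74, -0.45, 0.5, 0, 1], [0.74, -0.45, 0.5, 0, 1]])

```text
time: 2.55
eef_pos: [0.4283, -0.3003, 0.1713]
tcp_rot: [3.088, 0.572, 0.002]
ft_force: [0.9, -0.6, 0.0]
gripper_width: 0.0855
finger_force: 0.0
```

```bash
python3 -c "
from h import *
go(.4912,-.2168,.027,21.4)"
```

```text
t 2.55 pos [ 0.4283 -0.3003  0.1713] phi 20.97 tool units xyz [ 2.21 -1.39  3.61] twist -0.09 zdir [ 0.002 -0.001 -1.   ] w 0.0855 f [ 0.9 -0.6  0. ] ff 0.0
```

send_rows(targets=[[0.74, -0.46, 0.6, -0.09, 1], [0.74, -0.46, 0.6, 0, 1], [0.73, -0.47, 0.6, 0, 1], [0, 0, 0.9, 0, 1], [0, 0, 0, 0, 1]])

```text
time: 2.97
eef_pos: [0.4864, -0.2148, 0.0592]
tcp_rot: [-3.08, -0.591, 0.01]
ft_force: [-1.9, -0.1, 0.1]
gripper_width: 0.0857
finger_force: 0.0
```

```bash
python3 -c "
from h import *
go(.4912,-.2168,.027,21.4)"
```

```text
t 2.9667 pos [ 0.4864 -0.2148  0.0592] phi 21.74 tool units xyz [0.1 0.1 0.8] twist 0.07 zdir [-0.008  0.004 -1.   ] w 0.0857 f [-1.9 -0.1  0.1] ff 0.0
```

send_rows(targets=[[0.05, 0.05, 0, 0, 1], [0.05, 0.05, 0.4, 0, 1], [0, 0, 0.4, 0, 1], [0, 0, 0, 0, 1], [0, 0, 0, 0, 1]])

```text
time: 3.38
eef_pos: [0.4939, -0.2224, 0.0338]
tcp_rot: [3.086, 0.581, 0.001]
ft_force: [-0.9, -0.0, -0.7]
gripper_width: 0.0853
finger_force: 0.0
```

```bash
python3 -c "
from h import *
go(.4912,-.2168,.027,21.4)"
```

```text
t 3.3833 pos [ 0.4939 -0.2224  0.0338] phi 21.33 tool units xyz [-0.01 -0.15  0.17] twist -0.01 zdir [ 0.001 -0.001 -1.   ] w 0.0853 f [-0.9 -0.  -0.7] ff 0.0
```

send_rows(targets=[[0, -0.15, 0.17, 0, 1], [0, 0, 0, 0, 0.4], [0, 0, 0, 0, 0], [0, 0, 0, 0, 0], [0, 0, 0, 0, 0]])

```text
time: 3.8
eef_pos: [0.4918, -0.2156, 0.026]
tcp_rot: [3.086, 0.584, 0.001]
ft_force: [0.4, 0.8, -0.8]
gripper_width: 0.0389
finger_force: 0.0
```

send_rows(targets=[[0, 0, 0, 0, 0], [0, 0, 0, 0, 0], [0, 0, 0, 0, 0], [0, 0, 0, 0, 0], [0, 0, 0, 0, 0]])

```text
time: 4.22
eef_pos: [0.4914, -0.2154, 0.0255]
tcp_rot: [-3.087, -0.584, 0.0]
ft_force: [0.1, -0.0, 0.4]
gripper_width: 0.0108
finger_force: 62.4
```

```bash
python3 -c "
from h import *
go(.4912,-.2168,.18,21.4)"
```

```text
t 4.2167 pos [ 0.4914 -0.2154  0.0255] phi 21.44 tool units xyz [-0.02  0.03 -3.86] twist 0.01 zdir [-0. -0. -1.] w 0.0108 f [ 0.1 -0.   0.4] ff 62.35473990440369
```

send_rows(targets=[[0, 0, -0.6, 0, 0], [0, 0, -0.9, 0, 0], [0, 0, -0.9, 0, 0], [0, 0, -0.9, 0, 0], [0, -0.4, -0.7, 0, 0]])

```text
time: 4.63
eef_pos: [0.4867, -0.2031, 0.1884]
tcp_rot: [3.085, 0.579, 0.004]
ft_force: [1.7, -1.3, -0.4]
gripper_width: 0.0104
finger_force: 62.3
```

send_rows(targets=[[0.2, -0.8, 0, 0, 0], [0.2, -0.9, 0, 0, 0], [0.2, -0.9, 0, 0, 0], [0.2, -0.9, 0, 0, 0], [0.2, -0.9, 0, 0, 0]])

```text
time: 5.05
eef_pos: [0.4577, -0.0206, 0.1856]
tcp_rot: [3.087, 0.584, 0.0]
ft_force: [0.0, 0.8, -0.6]
gripper_width: 0.0107
finger_force: 62.3
```

send_rows(targets=[[0.2, -0.9, 0, 0, 0], [0.2, -0.9, 0, 0, 0], [0.2, -0.9, 0, 0, 0], [0.2, -0.9, 0, 0, 0], [0.2, -0.9, 0, 0, 0]])

```text
time: 5.47
eef_pos: [0.4291, 0.1616, 0.1856]
tcp_rot: [3.086, 0.584, 0.0]
ft_force: [0.8, 0.2, -0.4]
gripper_width: 0.0108
finger_force: 62.3
```

send_rows(targets=[[0.1, -0.4, 0, 0, 0], [0, -0.1, 0, 0, 0], [0, 0, 0, 0, 0], [0, 0, 0, 0, 0]])

```text
time: 5.8
eef_pos: [0.4263, 0.179, 0.1853]
tcp_rot: [3.086, 0.583, -0.001]
ft_force: [-0.2, -0.2, -0.9]
gripper_width: 0.0105
finger_force: 62.3
```

```bash
python3 - <<'E'
from h import *
go(.421,.202,.14,21.4)
s=robot.sense()['eef_pos']; ims=[]
for n in ['top','scene']:
    c=cam(n); W=cloud(c); ims+=[rect(c,s[2]-.003,s[:2]),rect(c,.085,(.421,.202))]
    m=(np.hypot(W[...,0]-s[0],W[...,1]-s[1])<.06)&(abs(W[...,2]-(s[2]-.002))<.006); p=W[m]
    print(n,len(p),cv2.minEnclosingCircle(p[:,:2].astype(np.float32)) if len(p) else '')
cv2.imwrite('pics/j1.png',cv2.resize(np.hstack(ims),(800,200)))
E
```

```text
t 5.8 pos [0.4263 0.179  0.1853] phi 21.41 tool units xyz [ 0.09 -0.58  1.13] twist 0.0 zdir [-0.001 -0.001 -1.   ] w 0.0105 f [-0.2 -0.2 -0.9] ff 62.340112924575806
top 140 ((0.42455199360847473, 0.1763209104537964), 0.030736420303583145)
scene 364 ((0.424428790807724, 0.18006452918052673), 0.03078174963593483)
```

View pics/j1.png

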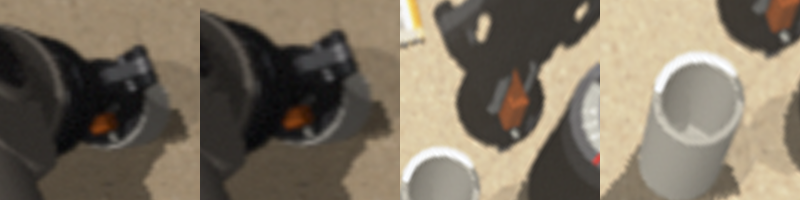

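The held lid measures (0.4245, 0.178) and the jar rim about 24.5 mm from it in +y, with both cameras agreeing. I align on that and lower.

send_rows(targets=[[0.13, -0.6, 0, 0, 0], [0, 0, 0.5, 0, 0], [0, 0, 0.5, 0, 0], [0, 0, 0.5, 0, 0], [0, 0, 0, 0, 0]])

```text
time: 6.32
eef_pos: [0.4208, 0.2016, 0.1225]
tcp_rot: [3.085, 0.581, -0.009]
ft_force: [-0.8, -0.5, -0.2]
gripper_width: 0.0104
finger_force: 62.3
```

```bash
python3 - <<'E'
from h import *
c=cam('scene'); 
go(.4225,.2035,.0925,21.4)
s=robot.sense()['eef_pos']
W=cloud(c); m=(np.hypot(W[...,0]-s[0],W[...,1]-s[1])<.06)&(abs(W[...,2]-(s[2]-.002))<.006); p=W[m]
print(len(p),cv2.minEnclosingCircle(p[:,:2].astype(np.float32)))
E
```

```text
t 6.3667 pos [0.4215 0.2024 0.1242] phi 21.34 tool units xyz [ 0.04 -0.02  0.79] twist -0.01 zdir [-0.004 -0.002 -1.   ] w 0.0108 f [-0.8 -0.7 -0.4] ff 62.3417866230011
334 ((0.4181680679321289, 0.202873095870018), 0.030867261812090874)
```

send_rows(targets=[[0.05, -0.01, 0.1, 0, 0], [0, 0, 0.2, 0, 0], [0, 0, 0.2, 0, 0], [0, 0, 0.1, 0, 0], [0, 0, 0, 0, 0]])

```text
time: 6.78
eef_pos: [0.43, 0.2092, 0.1054]
tcp_rot: [-3.082, -0.583, -0.021]
ft_force: [1.7, -1.2, 23.6]
gripper_width: 0.0104
finger_force: 79.4
```

```bash
python3 - <<'E'
from h import *
go(.4225,.2035,.0925,21.4)
E
```

```text
t 6.7833 pos [0.43   0.2092 0.1054] phi 21.43 tool units xyz [-0.23  0.06  0.32] twist 0.01 zdir [ 0.012  0.007 -1.   ] w 0.0104 f [ 1.7 -1.2 23.6] ff 79.36624523252249
```

send_rows(targets=[[0, 0, -0.3, 0, 0], [0, 0, -0.3, 0, 0], [0, 0, 0, 0, 0], [0, 0, 0, 0, 0], [0, 0, 0, 0, 0]])

```text
time: 7.2
eef_pos: [0.424, 0.2052, 0.1251]
tcp_rot: [3.087, 0.584, -0.0]
ft_force: [0.0, -0.2, -1.2]
gripper_width: 0.0104
finger_force: 73.4
```

send_rows(targets=[[0, 0, 0, 0, 0], [0, 0, 0, 0, 0], [0, 0, 0, 0, 0]])

```text
time: 7.45
eef_pos: [0.4238, 0.2053, 0.125]
tcp_rot: [3.086, 0.585, -0.001]
ft_force: [0.1, -0.1, 0.1]
gripper_width: 0.0108
finger_force: 73.4
```

```bash
python3 - <<'E'
from h import *
go(.4225,.2035,.0925,21.4)
s=robot.sense()['eef_pos']
for n in ['top','scene']:
    c=cam(n);W=cloud(c); 
    for z in (s[2]-.002,.085):
        m=(np.hypot(W[...,0]-.422,W[...,1]-.2035)<.06)&(abs(W[...,2]-z)<.005); p=W[m]
        (x,y),r=cv2.minEnclosingCircle(p[:,:2].astype(np.float32)); print(n,z,len(p),np.round([x,y,r],4))
    im=rect(c,.085,(.421,.202)); cv2.imwrite(f'pics/j2{n}.png',im)
c1=cv2.imread('pics/j2top.png');c2=cv2.imread('pics/j2scene.png');cv2.imwrite('pics/j2.png',np.hstack([c1,c2]))
E
```

```text
t 7.45 pos [0.4238 0.2053 0.125 ] phi 21.45 tool units xyz [-0.05  0.03  0.81] twist 0.01 zdir [-0.001 -0.    -1.   ] w 0.0108 f [ 0.1 -0.1  0.1] ff 73.42119164764881
top 0.12300823479782602 112 [0.424  0.205  0.0309]
top 0.085 71 [0.4138 0.1929 0.0298]
scene 0.12300823479782602 312 [0.4238 0.2078 0.0308]
scene 0.085 168 [0.42   0.2044 0.0325]
```

View pics/j2.png

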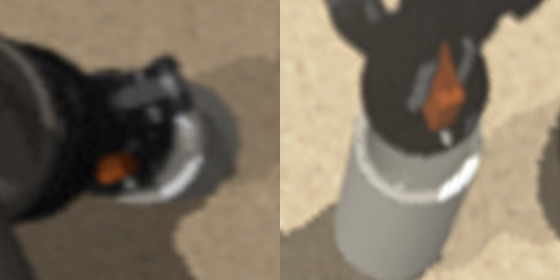

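send_rows(targets=[[-0.11, 0.055, 0, 0, 0], [0, 0, 0.1, 0, 0], [0, 0, 0.1, 0, 0], [0, 0, 0, 0, 0], [0, 0, 0, 0, 0]])

```text
time: 7.97
eef_pos: [0.4206, 0.2018, 0.1172]
tcp_rot: [3.087, 0.585, -0.001]
ft_force: [0.7, -0.1, -0.4]
gripper_width: 0.0106
finger_force: 73.4
```

send_rows(targets=[[0, 0, 0, 0, 0], [0, 0, 0, 0, 0]])

```text
time: 8.13
eef_pos: [0.4209, 0.202, 0.1176]
tcp_rot: [-3.087, -0.585, -0.0]
ft_force: [0.2, -0.3, -0.8]
gripper_width: 0.0107
finger_force: 73.4
```

```bash
python3 - <<'E'
from h import *
go(.4205,.2016,.0925,21.4)
s=robot.sense()['eef_pos']
for n in ['top','scene']:
    c=cam(n);W=cloud(c); 
    for z in (s[2]-.002,):
        m=(np.hypot(W[...,0]-.422,W[...,1]-.2035)<.06)&(abs(W[...,2]-z)<.005); p=W[m]
        (x,y),r=cv2.minEnclosingCircle(p[:,:2].astype(np.float32)); print(n,z,len(p),np.round([x,y,r],4))
E
```

```text
t 8.1333 pos [0.4209 0.202  0.1176] phi 21.45 tool units xyz [-0.01  0.01  0.63] twist 0.01 zdir [ 0.  0. -1.] w 0.0107 f [ 0.2 -0.3 -0.8] ff 73.41971218585968
top 0.1156070361179802 108 [0.421  0.2015 0.0306]
scene 0.1156070361179802 309 [0.4207 0.2044 0.0307]
```

Both cameras now put the lid on the jar axis to within 0.5 mm, so I lower slowly.

send_rows(targets=[[0, 0, 0.08, 0, 0], [0, 0, 0.08, 0, 0], [0, 0, 0.08, 0, 0], [0, 0, 0.08, 0, 0], [0, 0, 0.08, 0, 0]])

```text
time: 8.65
eef_pos: [0.4205, 0.2017, 0.101]
tcp_rot: [3.086, 0.584, -0.001]
ft_force: [-0.8, -1.1, 0.1]
gripper_width: 0.0104
finger_force: 73.4
```

send_rows(targets=[[0, 0, 0.08, 0, 0], [0, 0, 0.06, 0, 0], [0, 0, 0.04, 0, 0], [0, 0, 0, 0, 0], [0, 0, 0, 0, 0]])

```text
time: 9.07
eef_pos: [0.4205, 0.2017, 0.0942]
tcp_rot: [3.086, 0.584, -0.001]
ft_force: [-2.2, -0.0, 0.7]
gripper_width: 0.0108
finger_force: 73.7
```

```bash
python3 - <<'E'
from h import *
go(.4205,.2016,.0925,21.4)
E
```

```text
t 9.0667 pos [0.4205 0.2017 0.0942] phi 21.44 tool units xyz [-0.    0.    0.04] twist 0.01 zdir [-0.001 -0.001 -1.   ] w 0.0108 f [-2.2 -0.   0.7] ff 73.66722011938691
```

send_rows(targets=[[0, 0, 0.03, 0, 0], [0, 0, 0.02, 0, 0], [0, 0, 0, 0, 0]])

```text
time: 9.32
eef_pos: [0.421, 0.2019, 0.0935]
tcp_rot: [3.086, 0.584, 0.001]
ft_force: [-5.4, -2.8, 17.8]
gripper_width: 0.0107
finger_force: 75.2
```

```bash
python3 - <<'E'
from h import *
go(.4205,.2016,.0925,21.4)
for n in ['top','scene']:
    c=cam(n);W=cloud(c)
    m=(np.hypot(W[...,0]-.4205,W[...,1]-.2025)<.03)&(abs(W[...,2]-.091)<.008); p=W[m]; print(n,len(p),np.median(p[:,2]))
E
```

```text
t 9.3167 pos [0.421  0.2019 0.0935] phi 21.43 tool units xyz [-0.01  0.    0.02] twist 0.01 zdir [ 0.001 -0.001 -1.   ] w 0.0107 f [-5.4 -2.8 17.8] ff 75.15425283461809
top 93 0.09122069981020409
scene 294 0.09225854940384359
```

send_rows(targets=[[0, 0, -0.03, 0, 0.3], [0, 0, 0, 0, 0.5], [0, 0, 0, 0, 0.5], [0, 0, 0, 0, 0.5], [0, 0, -0.2, 0, 0.5]])

```text
time: 9.83
eef_pos: [0.4201, 0.2013, 0.1006]
tcp_rot: [3.086, 0.584, -0.004]
ft_force: [0.3, -0.9, -0.0]
gripper_width: 0.0427
finger_force: 0.0
```

send_rows(targets=[[0, 0, -0.5, 0, 0.5], [0, 0, -0.7, 0, 0.6], [0, 0, -0.8, 0, 1], [0, 0.5, -0.3, 0, 1], [-0.1, 0.9, 0, 0.5, 1]])

```text
time: 10.25
eef_pos: [0.4394, 0.1528, 0.1979]
tcp_rot: [-3.093, -0.528, -0.013]
ft_force: [0.6, 0.2, 0.5]
gripper_width: 0.0845
finger_force: 0.0
```

```bash
python3 - <<'E'
from h import *
for n in ['top','scene']:
    c=cam(n);W=cloud(c)
    m=(np.hypot(W[...,0]-.421,W[...,1]-.2025)<.06)&(abs(W[...,2]-.091)<.0035); p=W[m]
    (x,y),r=cv2.minEnclosingCircle(p[:,:2].astype(np.float32)); A=np.linalg.lstsq(np.c_[p[:,:2]-p[:,:2].mean(0),np.ones(len(p))],p[:,2],rcond=None)[0]
    print(n,len(p),np.round([x,y,r],4),A, bar(c,(.421,.2025),.115))
go(.5185,-.328,.14,-19.2)
E
```

```text
Traceback (most recent call last):
  File "h.py", line 23, in bar
    k=1+np.argmax(st[1:,4]); p=np.argwhere(l==k).astype(np.float32)
        ~~~~~~~~~^^^^^^^^^^
ValueError: attempt to get argmax of an empty sequence
```

send_rows(targets=[[0, 0.9, 0, 0.8, 1], [0, 0.9, 0, 0.8, 1], [0, 0.9, 0, 0.8, 1], [0, 0.9, 0, 0.8, 1], [0, 0.9, 0, 0.8, 1]])

```text
time: 10.72
eef_pos: [0.4719, -0.0293, 0.1939]
tcp_rot: [-3.141, 0.034, -0.001]
ft_force: [-0.1, 0.1, -0.1]
gripper_width: 0.0852
finger_force: 0.0
```

send_rows(targets=[[0.2, 0.9, 0, 0.8, 1], [0.2, 0.9, 0, 0.8, 1], [0.2, 0.9, 0, 0.8, 1], [0.2, 0.9, 0, 0.6, 1], [0, 0, 0, 0, 1]])

```text
time: 11.13
eef_pos: [0.4844, -0.1824, 0.1937]
tcp_rot: [3.104, -0.458, 0.0]
ft_force: [-0.1, 0.1, -0.3]
gripper_width: 0.0856
finger_force: 0.0
```

```bash
python3 - <<'E'
from h import *
for n in ['top','scene']:
    c=cam(n);W=cloud(c)
    m=(np.hypot(W[...,0]-.421,W[...,1]-.2025)<.045)&(abs(W[...,2]-.091)<.0035); p=W[m]
    (x,y),r=cv2.minEnclosingCircle(p[:,:2].astype(np.float32)); A=np.linalg.lstsq(np.c_[p[:,:2]-p[:,:2].mean(0),np.ones(len(p))],p[:,2],rcond=None)[0]
    print(n,len(p),np.round([x,y,r],4),np.round(A,3))
    cv2.imwrite(f'pics/k{n}.png',rect(c,.091,(.421,.202)))
cv2.imwrite('pics/k.png',np.hstack([cv2.imread('pics/ktop.png'),cv2.imread('pics/kscene.png')]))
go(.5185,-.328,.06,-19.2)
E
```

```text
top 337 [0.4212 0.2012 0.0309] [ 0.003 -0.     0.091]
scene 448 [0.4212 0.2041 0.0319] [-0.001 -0.002  0.091]
t 11.2333 pos [ 0.4851 -0.1756  0.1935] phi -16.26 tool units xyz [1.87 3.42 3.34] twist 0.59 zdir [-0.  0. -1.] w 0.0856 f [-0.4  0.8  0.7] ff 0.0
```

View pics/k.png

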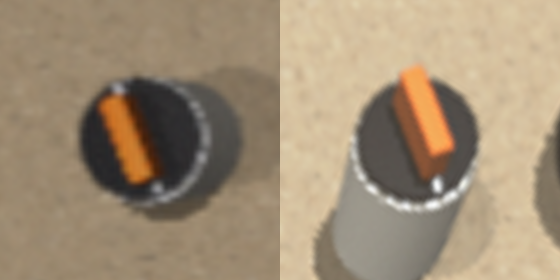

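The small lid is flat and centred on the unmoved jar (top view centre (144,138)). Now the large lid.

send_rows(targets=[[0.4, 0.66, 0, 0.59, 1], [0.41, 0.67, 0.3, 0, 1], [0.41, 0.67, 0.5, 0, 1], [0.41, 0.67, 0.6, 0, 1], [0.41, 0.67, 0.7, 0, 1]])

```text
time: 11.65
eef_pos: [0.5226, -0.3259, 0.1102]
tcp_rot: [-3.099, 0.514, -0.004]
ft_force: [0.5, -0.3, 0.4]
gripper_width: 0.0852
finger_force: 0.0
```

send_rows(targets=[[0, 0, 0.7, 0, 1], [0, 0, 0.5, 0, 1], [0, 0, 0, 0, 1], [0, 0, 0, 0, 1], [0, 0, 0, 0, 1]])

```text
time: 12.07
eef_pos: [0.5221, -0.3251, 0.0633]
tcp_rot: [-3.099, 0.516, -0.003]
ft_force: [0.4, 0.8, 0.8]
gripper_width: 0.0857
finger_force: 0.0
```

```bash
python3 -c "
from h import *
go(.5185,-.329,.026,-19.2)"
```

```text
t 12.0667 pos [ 0.5221 -0.3251  0.0633] phi -18.89 tool units xyz [-0.06  0.12  0.93] twist 0.06 zdir [ 0.002 -0.    -1.   ] w 0.0857 f [0.4 0.8 0.8] ff 0.0
```

send_rows(targets=[[-0.06, 0.12, 0.2, 0.06, 1], [0, 0, 0.4, 0, 1], [0, 0, 0.3, 0, 1], [0, 0, 0, 0, 0.4], [0, 0, 0, 0, 0]])

```text
time: 12.48
eef_pos: [0.5166, -0.3296, 0.0257]
tcp_rot: [-3.097, 0.526, 0.001]
ft_force: [1.0, -0.0, 1.3]
gripper_width: 0.0637
finger_force: 0.0
```

send_rows(targets=[[0, 0, 0, 0, 0], [0, 0, 0, 0, 0], [0, 0, 0, 0, 0], [0, 0, 0, 0, 0], [0, 0, 0, 0, 0]])

```text
time: 12.9
eef_pos: [0.5174, -0.3301, 0.0265]
tcp_rot: [3.097, -0.527, 0.002]
ft_force: [-1.6, 0.8, 3.3]
gripper_width: 0.0106
finger_force: 59.1
```

```bash
python3 -c "
from h import *
go(.5185,-.329,.026,-19.2)"
```

```text
t 12.9 pos [ 0.5174 -0.3301  0.0265] phi -19.31 tool units xyz [ 0.02 -0.04  0.01] twist -0.02 zdir [ 0.001 -0.    -1.   ] w 0.0106 f [-1.6  0.8  3.3] ff 59.087655544281006
```

send_rows(targets=[[0, 0, -0.5, 0, 0], [0, 0, -0.9, -1, 0], [0, 0, -0.9, -1, 0], [0, 0, -0.9, -1, 0], [0, 0, -0.9, -1, 0]])

```text
time: 13.32
eef_pos: [0.5163, -0.3297, 0.1913]
tcp_rot: [-3.141, -0.026, 0.001]
ft_force: [1.0, -0.6, -1.4]
gripper_width: 0.0107
finger_force: 58.7
```

send_rows(targets=[[0, -0.5, -0.5, -1, 0], [0, -0.8, 0, -1, 0], [0.2, -0.8, 0, -1, 0], [0.2, -0.8, 0, -1, 0], [0.2, -0.8, 0, -1, 0]])

```text
time: 13.73
eef_pos: [0.5105, -0.1779, 0.21]
tcp_rot: [3.061, 0.705, 0.001]
ft_force: [1.3, 0.7, -1.3]
gripper_width: 0.0106
finger_force: 58.7
```

send_rows(targets=[[0.4, -0.8, 0, -0.96, 0], [0.4, -0.8, 0, 0, 0], [0.4, -0.8, 0, 0, 0], [0.4, -0.8, 0, 0, 0], [0, 0, 0, 0, 0]])

```text
time: 14.15
eef_pos: [0.503, -0.0283, 0.2102]
tcp_rot: [-3.024, -0.841, -0.002]
ft_force: [1.1, -0.5, -0.5]
gripper_width: 0.0109
finger_force: 58.7
```

```bash
python3 -c "
from h import *
go(.463,.056,.19,30.5)"
```

```text
t 14.15 pos [ 0.503  -0.0283  0.2102] phi 31.08 tool units xyz [ 0.23 -2.32  0.51] twist 0.12 zdir [ 0.     0.003 -1.   ] w 0.0109 f [ 1.1 -0.5 -0.5] ff 58.73940289020538
```

send_rows(targets=[[0.05, -0.6, 0.1, 0, 0], [0.06, -0.6, 0.1, 0, 0], [0.06, -0.6, 0.1, 0, 0], [0.06, -0.52, 0.1, 0, 0], [0, 0, 0.1, 0, 0]])

```text
time: 14.57
eef_pos: [0.4628, 0.0519, 0.1897]
tcp_rot: [-3.027, -0.835, 0.001]
ft_force: [0.2, 0.3, -1.2]
gripper_width: 0.0108
finger_force: 58.8
```

send_rows(targets=[[0, 0, 0, 0, 0], [0, 0, 0, 0, 0], [0, 0, 0, 0, 0], [0, 0, 0, 0, 0]])

```text
time: 14.9
eef_pos: [0.4652, 0.047, 0.19]
tcp_rot: [3.032, 0.823, 0.001]
ft_force: [0.8, 0.2, -1.5]
gripper_width: 0.0109
finger_force: 58.8
```

```bash
cat >> h.py <<'E'
def lidc(z,ctr,R=.06,tol=.005):
    for n in ['top','scene']:
        c=cam(n);W=cloud(c); m=(np.hypot(W[...,0]-ctr[0],W[...,1]-ctr[1])<R)&(abs(W[...,2]-z)<tol); p=W[m]
        (x,y),r=cv2.minEnclosingCircle(p[:,:2].astype(np.float32)); print(n,len(p),np.round([x,y,r],4),'z',np.round(np.median(p[:,2]),4))
E
python3 -c "
from h import *
go(.463,.056,.19,30.5)
s=robot.sense()['eef_pos']; lidc(s[2]-.002,s)
print(bar(cam('scene'),s[:2],s[2]+.022))"
```

```text
t 14.9 pos [0.4652 0.047  0.19  ] phi 30.39 tool units xyz [ 0.07 -0.22  0.  ] twist -0.02 zdir [ 0. -0. -1.] w 0.0109 f [ 0.8  0.2 -1.5] ff 58.83573353290558
top 71 [0.4584 0.0152 0.0165] z 0.1871
scene 498 [0.4655 0.0498 0.0388] z 0.1881
[  0.4445   0.046    0.4437   0.0459   9.5686  28.8444 -34.0592]
```

send_rows(targets=[[0.077, -0.225, 0, 0, 0], [0, 0, 0.3, -0.02, 0], [0, 0, 0.3, 0, 0], [0, 0, 0.3, 0, 0], [0, 0, 0.2, 0, 0]])

```text
time: 15.47
eef_pos: [0.4622, 0.0579, 0.145]
tcp_rot: [-3.03, -0.829, 0.001]
ft_force: [0.7, -1.1, -1.4]
gripper_width: 0.0108
finger_force: 58.8
```

send_rows(targets=[[0, 0, 0, 0, 0], [0, 0, 0, 0, 0], [0, 0, 0, 0, 0], [0, 0, 0, 0, 0], [0, 0, 0, 0, 0]])

```text
time: 15.88
eef_pos: [0.4632, 0.0575, 0.1465]
tcp_rot: [3.03, 0.828, 0.002]
ft_force: [1.1, -0.5, -1.2]
gripper_width: 0.0108
finger_force: 58.8
```

```bash
python3 - <<'E'
from h import *
go(.4633,.0563,.118,30.5)
s=robot.sense()['eef_pos']; lidc(s[2]-.002,s)
c=cam('scene'); a=rect(c,.11,(.463,.056)); b=rect(cam('top'),.11,(.463,.056))
cv2.imwrite('pics/g2.png',cv2.resize(np.hstack([a,b]),(800,400)))
E
```

```text
t 15.8833 pos [0.4632 0.0575 0.1465] phi 30.58 tool units xyz [-0.01  0.03  0.71] twist 0.02 zdir [ 0.001  0.    -1.   ] w 0.0108 f [ 1.1 -0.5 -1.2] ff 58.83306384086609
top 63 [0.4581 0.0254 0.017 ] z 0.1436
scene 470 [0.4636 0.0608 0.0381] z 0.1444
```

View pics/g2.png

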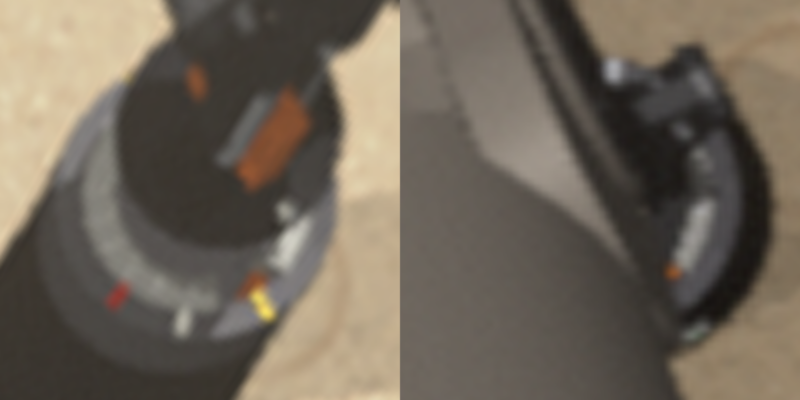

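send_rows(targets=[[-0.01, 0.03, 0.1, 0, 0], [0, 0, 0.1, 0, 0], [0, 0, 0.1, 0, 0], [0, 0, 0, 0, 0], [0, 0, 0.08, 0, 0]])

```text
time: 16.5
eef_pos: [0.4631, 0.0562, 0.1305]
tcp_rot: [-3.03, -0.829, -0.0]
ft_force: [0.0, -0.2, -1.3]
gripper_width: 0.011
finger_force: 58.8
```

send_rows(targets=[[0, 0, 0.08, 0, 0], [0, 0, 0.05, 0, 0], [0, 0, 0, 0, 0]])

```text
time: 16.75
eef_pos: [0.4627, 0.0561, 0.1249]
tcp_rot: [-3.03, -0.829, 0.001]
ft_force: [-0.2, -0.3, -1.8]
gripper_width: 0.0107
finger_force: 58.8
```

```bash
python3 -c "
from h import *
go(.4633,.0563,.118,30.5)"
```

```text
t 16.75 pos [0.4627 0.0561 0.1249] phi 30.6 tool units xyz [0.02 0.   0.17] twist 0.02 zdir [-0.001 -0.    -1.   ] w 0.0107 f [-0.2 -0.3 -1.8] ff 58.83305490016937
```

No contact force and the lid is already about 11 mm into the mouth. I keep lowering.

send_rows(targets=[[0, 0, 0.06, 0, 0], [0, 0, 0.05, 0, 0], [0, 0, 0.05, 0, 0], [0, 0, 0.03, 0, 0], [0, 0, 0, 0, 0]])

```text
time: 17.17
eef_pos: [0.463, 0.0561, 0.1184]
tcp_rot: [3.03, 0.829, -0.0]
ft_force: [-3.0, -0.9, 7.7]
gripper_width: 0.0109
finger_force: 60.0
```

```bash
python3 -c "
from h import *
go(.4633,.0563,.118,30.5)
lidc(.116,(.463,.058))"
```

```text
t 17.1667 pos [0.463  0.0561 0.1184] phi 30.59 tool units xyz [ 0.01 -0.    0.01] twist 0.02 zdir [-0.    -0.001 -1.   ] w 0.0109 f [-3.  -0.9  7.7] ff 60.02646088600159
top 58 [0.4754 0.0326 0.0356] z 0.1151
scene 595 [0.4623 0.0592 0.0492] z 0.1161
```

The lid is seated (flange at z 0.116, about 9 N push). Next comes the clockwise twist.

send_rows(targets=[[0, 0, 0, 0, 0], [0, 0, 0, 0, 0], [0, 0, 0, 0.5, 0], [0, 0, 0, 0.7, 0], [0, 0, 0, 0.7, 0]])

```text
time: 17.68
eef_pos: [0.4639, 0.0565, 0.1184]
tcp_rot: [-3.089, -0.571, -0.003]
ft_force: [0.1, 0.2, 2.8]
gripper_width: 0.0108
finger_force: 59.4
```

send_rows(targets=[[0, 0, 0, 0.7, 0], [0, 0, 0, 0.7, 0], [0, 0, 0, 0.7, 0], [0, 0, 0, 0.7, 0], [0, 0, 0, 0, 0]])

```text
time: 18.1
eef_pos: [0.4638, 0.0565, 0.1184]
tcp_rot: [-3.136, -0.192, -0.003]
ft_force: [0.3, 1.7, 4.3]
gripper_width: 0.0109
finger_force: 59.6
```

send_rows(targets=[[0, 0, 0, 0, 0], [0, 0, 0, 0, 0]])

```text
time: 18.27
eef_pos: [0.4639, 0.0565, 0.1184]
tcp_rot: [-3.135, -0.197, -0.003]
ft_force: [0.5, 0.2, 5.8]
gripper_width: 0.0106
finger_force: 59.9
```

```bash
python3 -c "
from h import *
go(.4633,.0563,.118,-8.5); print(robot.sense()['ft_torque'])
lidc(.116,(.463,.058),.04)"
```

```text
t 18.2667 pos [0.4639 0.0565 0.1184] phi 7.2 tool units xyz [-0.01  0.    0.01] twist 3.14 zdir [ 0.002  0.    -1.   ] w 0.0106 f [0.5 0.2 5.8] ff 59.86459672451019
[ 0.01300707 -0.03540597 -0.02152213]
top 40 [0.469  0.0347 0.0303] z 0.115
scene 454 [0.4629 0.0584 0.0396] z 0.1165
```

send_rows(targets=[[0, 0, 0, 0.7, 0], [0, 0, 0, 0.7, 0], [0, 0, 0, 0.7, 0], [0, 0, 0, 0.6, 0], [0, 0, 0, 0.4, 0]])

```text
time: 18.78
eef_pos: [0.4639, 0.0565, 0.1184]
tcp_rot: [-3.133, 0.23, -0.003]
ft_force: [0.4, 0.7, 5.1]
gripper_width: 0.0107
finger_force: 59.9
```

send_rows(targets=[[0, 0, 0, 0, 0], [0, 0, 0, 0, 0], [0, 0, 0, 0, 0], [0, 0, 0, 0, 0]])

```text
time: 19.12
eef_pos: [0.4639, 0.0565, 0.1184]
tcp_rot: [-3.133, 0.227, -0.003]
ft_force: [-0.2, 0.4, 5.3]
gripper_width: 0.0106
finger_force: 59.8
```

```bash
python3 - <<'E'
from h import *
go(.4633,.0563,.118,-8.5); print(robot.sense()['ft_torque'])
lidc(.116,(.463,.058),.04)
a=rect(cam('scene'),.116,(.463,.057)); b=rect(cam('scene'),.091,(.421,.202))
cv2.imwrite('pics/end.png',cv2.resize(np.hstack([a,b]),(800,400)))
E
```

```text
t 19.1167 pos [0.4639 0.0565 0.1184] phi -8.3 tool units xyz [-0.01  0.01  0.01] twist 0.04 zdir [ 0.002  0.001 -1.   ] w 0.0106 f [-0.2  0.4  5.3] ff 59.83298599720001
[ 0.06175266 -0.04621812 -0.0053987 ]
top 45 [0.4702 0.0346 0.0292] z 0.1156
scene 470 [0.4628 0.058  0.04  ] z 0.1165
```

View pics/end.png

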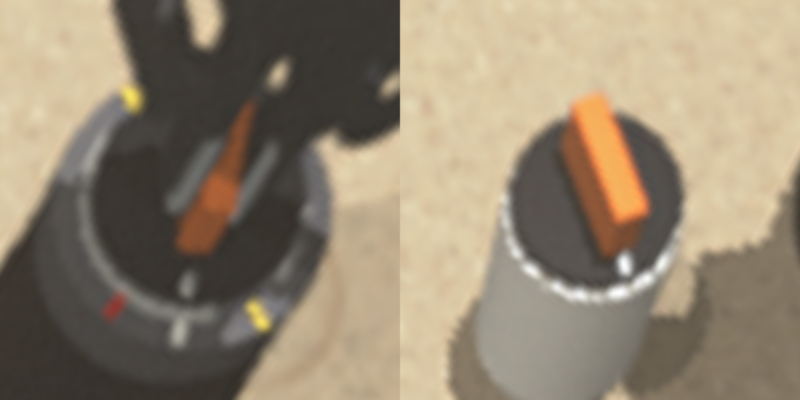

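The lid's tick at (189,285) lines up with the white mark at (179,332), and the small lid is still flat on the jar. I hand the job in.

```bash
python3 -c "
from h import *
print(robot.close_job())"
```

```text
the job is handed in; nothing more can be done
None
```

The job is handed in, with no verdict returned: the small lid lies flat on the jar and is let go, and the large lid is seated in the grinder, twisted to the white mark and still gripped.

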